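# Present a notched laminate coupon at the free label reader

### The job

A dark laminate test coupon lies label side up on the round wooden block; both ends look alike, but the frosted end that carries the label is the one with the small corner notch. Grip the coupon by the other, plain end and present it at the twin reader, at whichever of the two framed spots is not taken by the steel block: level, label side up, square to the reader with the notched end towards the reader heads and the label centred over the frame, about 9 cm above the bench. Finish while still holding it there, steady and touching nothing else, and leave the steel block and everything else on the bench where it is.

Things in the scene. Friction and masses are not known exactly. Their poses are not given: they have to be found in the camera images.
- coupon_center (a point): centre (half-way up) of the loose coupon, a flat dark carbon plate 140 x 48 x 8 mm, 0.1 kg, with alike matt grey bands 40 mm long across both ends. x: along its length to the label end; y: across; z: out of the label face (up at the start). A 18 mm square notch is cut from the +x, +y corner. It starts flat on the round block, centred within 6 mm, at any yaw, ends overhanging
- label (a point): centre of the label field on the upper face of the notched end: 45 mm from the coupon's centre along its x, 4 mm above it (too fine to be seen)
- rest: fixed round wooden block under the coupon, 48 mm diameter, 26 mm high; origin at the centre of its underside, on the bench
- reader: fixed twin reader: base plate 200 x 340 x 12 mm (x -50 to +150 mm), posts at x = 125, y = +-100 mm, crossbar 60 mm up, on each post a grey head 70 x 56 x 46 mm, 135 mm up, that looks down and back (-x) at its spot. Origin on the bench below the midpoint of the two spots; x from the spots towards the posts, y from the right spot to the left one, z up
- spot_left (a point): centre of the left framed spot (a thin black outline 76 x 64 mm) on the base plate's top, 12 mm above the bench, at y = +100 mm of the reader, x = 0
- spot_right (a point): centre of the right framed spot, the same, at y = -100 mm of the reader
- block_center (a point): centre (half-way up) of the loose steel block, 50 x 42 x 40 mm, 0.6 kg, that stands within a few mm of the centre of one of the two spots and so takes it; the other spot is free
- jar: bystander: closed jar, 60 mm diameter, 90 mm high; origin at the centre of its underside
- tape: bystander: roll of tape lying flat, 84 mm diameter, 24 mm high; origin at the centre of its underside
- timber: bystander: piece of timber 160 x 45 x 28 mm, long along its x; origin at the centre of its underside
Things that resemble listed ones, but are neither listed nor needed, are in the scene too. Of the things shaped like the part that bears block_center, the dark steel one is meant. Leave any blue look-alike of the part that bears coupon_center alone.

How it is judged:
At the end, for the whole second after the job is handed in: Held by its plain half, touching neither reader nor block, still; label side up, level within 0.15 rad; centre 60-130 mm above the bench; notched end towards the heads, square within 0.2 rad; label within 25 mm of the free spot's centre; the block within 25 mm of the other spot's (((horizontal distance between label and spot_left below 0.025 m and horizontal distance between block_center and spot_right below 0.025 m) or (horizontal distance between label and spot_right below 0.025 m and horizontal distance between block_center and spot_left below 0.025 m)) and x of coupon_center in the frame of reader below -0.01 m and angle between the x axis of coupon_center and the x axis of reader, either way round below 0.2 rad and angle between coupon_center's own z axis and vertical below 0.15 rad and height (world z) of coupon_center between 0.06 and 0.13 m and x of the grasp point in the frame of coupon_center below -0.012 m and contact force between coupon and the fingers above 2 N and contact force between coupon and reader below 0.1 N and contact force between coupon and block below 0.1 N and linear speed of coupon below 0.03 m/s); the arm keeps its last pose, push and grip.
It fails at once if the steel block is shifted (distance of block_center from where it was at the start of the episode above 0.02 m).
It fails at once if a bystander is disturbed (distance of any of jar, tape, timber from where it was at the start of the episode above 0.03 m).
It also fails if it takes over 40 s, if anything falls off the work surface, if the arm or the gripper's body presses on something with over 40 N, if the wrist force passes 120 N, or if a joint passes its speed limit or range.

### The arm

A 6-joint arm with a two-finger parallel gripper is mounted at the origin on the work surface. World frame = base frame: x ahead of the robot, y to its left, z up, the work surface at z = 0. Lengths are in m, angles in rad, forces in N, time in s.
With the tool pointing down it reaches from about 0.275 to 0.825 m from the base axis. Payload 4.9 kg.
Tool frame: the origin (TCP) lies on the mounting face of the last link; the fingertips stand 173 mm ahead of it and the grasp point (between the pads) lies 155 mm ahead of it; z points along the fingers, y is the direction in which the jaws open and shut (so a half turn about z gives the same grasp; the last joint's range is limited). The gripper opens to 85 mm and grips with 20 to 120 N. Pads are 22 mm wide; open, the fingers measure 114 mm over their backs; the gripper's body (76 mm by 85 mm) begins 54 mm behind the grasp point. The pads swing forward as they close: fully open they stand 13 mm farther back than shut.
Start: joints at [-1.4, 0.326, -0.193, 1.052, 0, 1.437], TCP at [0.165, -0.525, 0.405] pointing down, gripper open.
Joint ranges: [-2.65, 2.65], [-0.97, 1.79], [-1.3, 1.35], [-1.93, 2.1], [-1.47, 1.37], [-3.14, 3.14]. Speed limits (rad/s): [2.57, 2.57, 3.14, 3.14, 3.14, 3.14].

### API

Orientations are given as a rotation vector (axis times angle).
In Python, from workcell import get_state, camera, camera_params, job_done gives the robot as it stands.
- The arm moves only by the tool apply_moves, never from a script. Its argument "rows" is a list of rows, each an object of numbers: "dx", "dy", "dz": the shift along the tool's x, y, z in m; "yaw": the turn about the tool's z in degrees; "gripper": the finger opening in m, from 0 to 0.0854. A call has 1 to 10 rows; each row is the pose to reach, as a shift and turn from the pose commanded when the call began, along the tool's axes at that moment; what a row does not reach only later rows make up. A row lasts 1/10 s, in which the tool goes at most 50 mm and 8.59 degrees, less where a joint would pass 70% of its speed; a pose out of reach is approached as far as the arm can. A call with a gripper value outside its range is refused whole. The fingers move at their own pace and stop on an object; the grip force is fixed at half the most. Time passes only in rows, so rows that repeat a pose let the fingers close. It gives the time, the measured TCP pose, the force and the opening at its end, in the units of the state.
- get_state(): the state, without advancing time (a new reading comes with each control period).
- camera(name): name is "scene" or "top"; returns (picture, depth): 480x640x3 uint8, red, green, blue; 480x640 float32, m along the optical axis (not along the pixel's ray), 0 where there is no reading.
- camera_params(name): a dict with "fov_y" (degrees; the focal length in pixels is half the picture's height over the tangent of half this angle, whatever the lens; pixels are square), "cx", "cy" (the principal point, pixels), "dist_coeffs" ([k1, k2, p1, p2, k3] as OpenCV has them; the pictures are not rectified), "rvec" (rotation vector, rad) and "tvec" (3), from world to camera coordinates, as OpenCV has them. Camera axes: x right, y down, z forward; pixel columns grow to the right and rows downward; lengths in m; the calibration is good to about 2 mm. A picture is of the moment at which its call begins. camera_params takes no time and is no camera call.
- job_done(): hands the job in, once; it reports no verdict.
The state is a dict: "time_s": time; "joint_positions": joint angles; "joint_velocities": joint speeds; "tau": joint torques, N m; "tool_pos": TCP position; "tcp_rot": TCP orientation; "wrist_force": force on the tool from outside, world axes, zero at the start; "torque": the same for the moment, N m; "grip_width": finger opening in m.
Only numpy, scipy, OpenCV 4.12 (cv2) and the standard library are available. Lean on these libraries where they do the work, as an engineer would, in place of code of your own. Each camera call takes 0.05 s, during which the arm holds its last target.

## Working session

There is one attempt and no reset: what is moved stays moved. The work goes in short steps, Python scripts to look and compute and a tool call to move; the robot and the scene stay as the last step left them, time stands still between calls to the robot, and variables do not carry over. Pictures are saved under pics/ and viewed, and the job is handed in when it is done.

Besides the shell and the picture viewer there is one more tool, called in YAML: its name, and indented under it one key for each argument. apply_moves: Moves the arm, as the interface text tells. Its arguments: {"type":"object","properties":{"rows":{"type":"array","items":{"type":"object","properties":{"dx":{"type":"number"},"dy":{"type":"number"},"dz":{"type":"number"},"yaw":{"type":"number"},"gripper":{"type":"number"}}}}},"required":["rows"]}

```bash
mkdir -p pics; ls
cat > h.py <<'E'
import numpy as np,cv2
from workcell import *
def K(n):
    p=camera_params(n); f=240/np.tan(np.radians(p['fov_y']/2))
    return np.array([[f,0,p['cx']],[0,f,p['cy']],[0,0,1.]]),np.array(p['dist_coeffs'],float),cv2.Rodrigues(np.array(p['rvec'],float))[0],np.array(p['tvec'],float).reshape(3)
def ray(n,uv):
    k,d,R,t=K(n); q=cv2.undistortPoints(np.array(uv,float).reshape(-1,1,2),k,d).reshape(-1,2)
    return (R.T@np.c_[q,np.ones(len(q))].T).T, -R.T@t
def onz(n,uv,z):
    r,o=ray(n,uv); return o+r*((z-o[2])/r[:,2])[:,None]
def proj(n,P):
    k,d,R,t=K(n); return cv2.projectPoints(np.array(P,float).reshape(-1,1,3),cv2.Rodrigues(R)[0],t,k,d)[0].reshape(-1,2)
def crop(img,x0,y0,x1,y1,s,name):
    cv2.imwrite(name,cv2.resize(img[y0:y1,x0:x1,::-1],None,fx=s,fy=s,interpolation=cv2.INTER_CUBIC))
E
python3 - <<'E'
from h import *
for n in('scene','top'):
    i,d=camera(n); np.savez(n+'0.npz',i=i,d=d); cv2.imwrite(f'pics/{n}0.png',i[:,:,::-1]); print(n,K(n))
print(get_state())
E
```

```text
pics
scene (array([[448.07628125,   0.        , 311.94695679],
       [  0.        , 448.07628125, 242.7638972 ],
       [  0.        ,   0.        ,   1.        ]]), array([-0.0853955,  0.       ,  0.       ,  0.       ,  0.       ]), array([[-0.74130862,  0.67077841, -0.02275646],
       [ 0.37578929,  0.38673193, -0.8421525 ],
       [-0.55609706, -0.63284654, -0.53875905]]), array([ 0.43308883, -0.12195446,  1.24181049]))
top (array([[435.1399415 ,   0.        , 315.08555249],
       [  0.        , 435.1399415 , 242.58147828],
       [  0.        ,   0.        ,   1.        ]]), array([-0.01309918,  0.        ,  0.        ,  0.        ,  0.        ]), array([[-0.01814287, -0.99979301,  0.00920685],
       [-0.99021423,  0.01669314, -0.13855368],
       [ 0.13837131, -0.01163052, -0.99031213]]), array([-0.06203246,  0.5201829 ,  1.16938646]))
{'time_s': 0.1, 'joint_positions': array([-1.40016548e+00,  3.26923988e-01, -1.93492011e-01,  1.05201784e+00,
       -2.20518133e-05,  1.43660246e+00]), 'joint_velocities': array([-0.00029217, -0.00161623, -0.00024741, -0.00048861,  0.00185669,
        0.00037495]), 'tau': array([ 6.43251042e-04, -4.44239402e+01,  2.63037783e+01,  7.88283243e-03,
       -9.88558031e-05, -1.81101827e-07]), 'tool_pos': array([ 0.16503685, -0.52438691,  0.40394731]), 'tcp_rot': array([-3.10355651e+00, -4.76717433e-01,  8.14497220e-05]), 'wrist_force': array([ 0.06617644, -0.01058572, -0.71262588]), 'torque': array([-0.02285094, -0.02516523,  0.06806792]), 'grip_width': 0.08544649358178735}
```

View pics/top0.png

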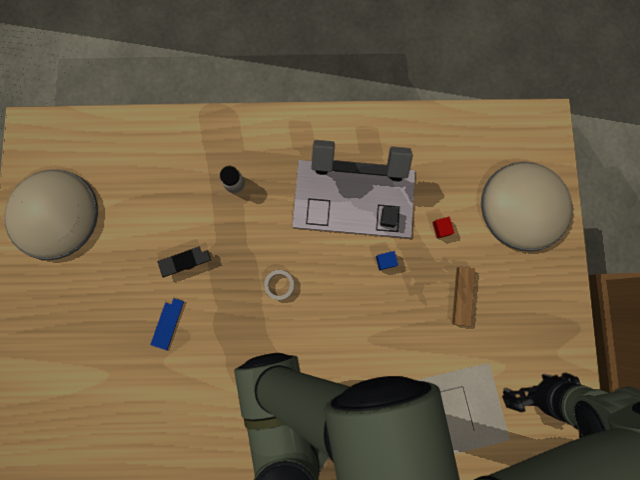

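View pics/scene0.png

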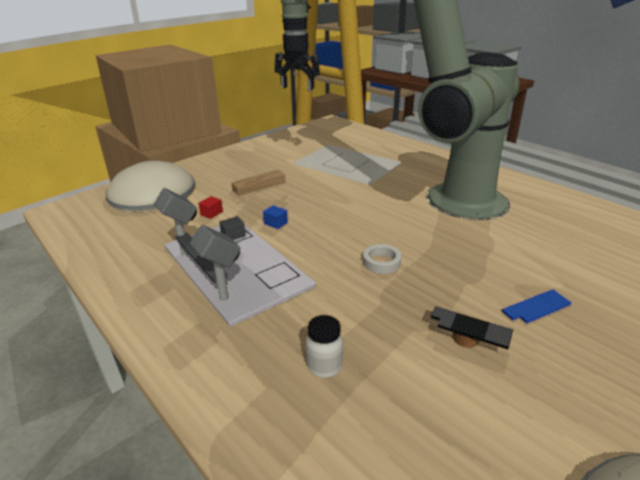

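Possible coupons are the dark plate on the wooden block, at top (184,262), and the blue notched plate, at (168,324). By the description it is the dark one. Possible blocks are the dark one at (388,215) on the right spot, the red one at (443,228) and the blue one at (387,261). The dark one is the steel block, so the left spot at (318,212) is free. Next I'll check both in close crops.

Run:
```python
from h import *
t=np.load('top0.npz')['i']; s=np.load('scene0.npz')['i']
a=cv2.resize(t[230:290,145:225],None,fx=10,fy=10,interpolation=cv2.INTER_CUBIC)
a=np.clip(a.astype(float)*1.6,0,255).astype(np.uint8)
cv2.imwrite('pics/c1.png',a[:,:,::-1])
b=cv2.resize(s[290:365,420:520],None,fx=8,fy=8,interpolation=cv2.INTER_CUBIC)
cv2.imwrite('pics/c2.png',np.clip(b*1.5,0,255).astype(np.uint8)[:,:,::-1])
crop(t,285,130,425,245,5.5,'pics/c3.png')
```

```text
(no output)
```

View pics/c1.png

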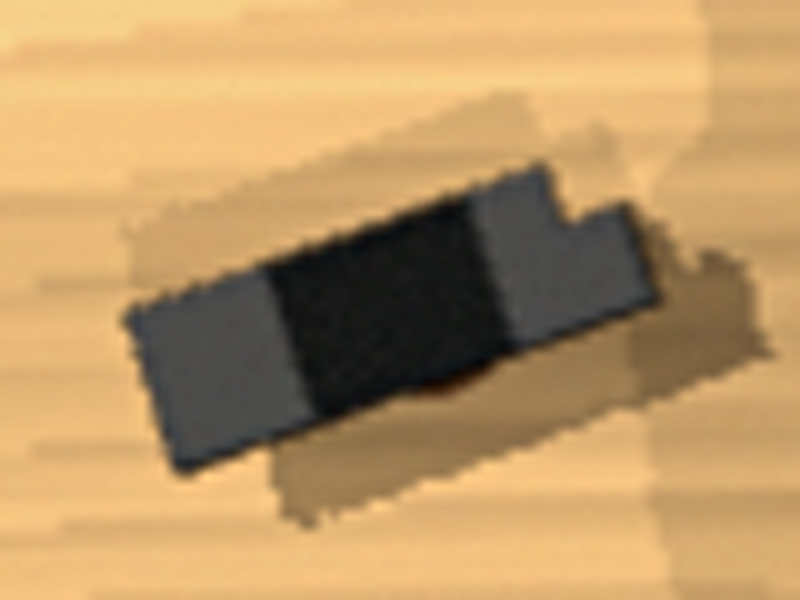

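View pics/c2.png

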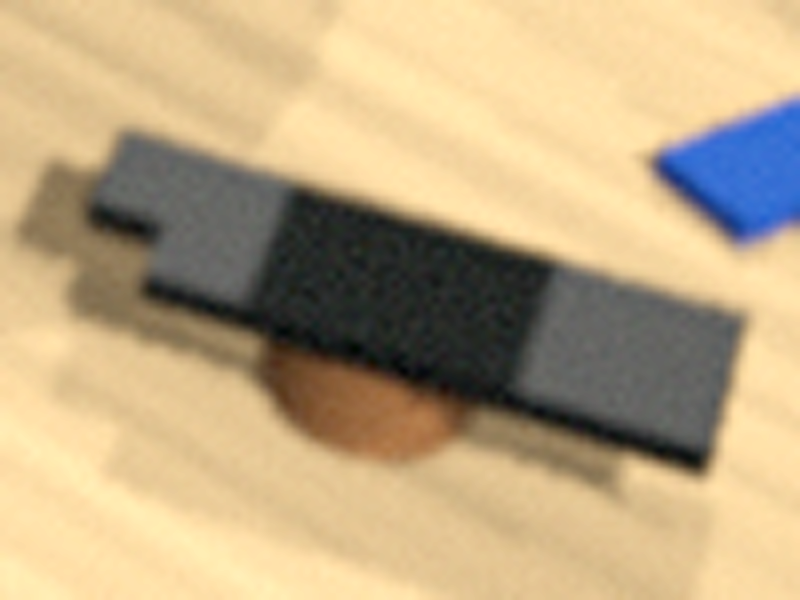

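View pics/c3.png

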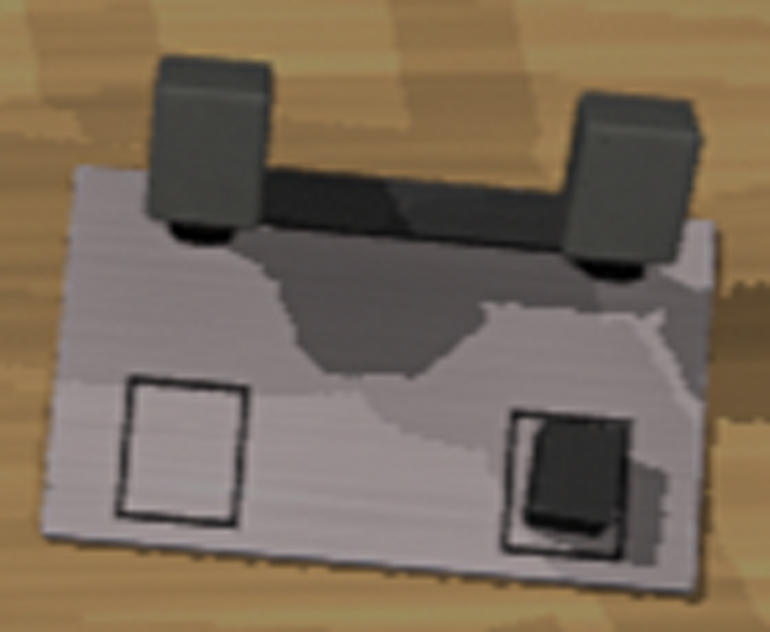

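Run:
```python
from h import *
def px(l,s,x,y): return (np.array(l,float)+.5)/s-.5+[x,y]
def rigid(M,W):
    mc,wc=M.mean(0),W.mean(0); m=M-mc;w=W-wc
    th=np.arctan2((m[:,0]*w[:,1]-m[:,1]*w[:,0]).sum(),(m*w).sum()); c,s=np.cos(th),np.sin(th);R=np.array([[c,-s],[s,c]])
    return wc-R@mc,th,R,W-((R@M.T).T+wc-R@mc)
M=np.array([[-70,24],[-70,-24],[70,-24],[52,24],[52,6],[70,6]])/1e3
W=onz('top',px([(128,312),(183,474),(658,300),(545,163),(568,222),(632,203)],10,145,230),.034)[:,:2]
c,th,R,res=rigid(M,W); print('coupon top',c,th,np.degrees(th),(res*1e3).round(1).tolist())
M2=M[[0,1,2,3,5]]
W=onz('scene',px([(707,452),(745,318),(125,132),(148,285),(92,205)],8,420,290),.034)[:,:2]
M2=np.array([[-70,24],[-70,-24],[70,-24],[52,24],[70,6]])/1e3
c2,th2,_,res=rigid(M2,W); print('coupon scene',c2,th2,(res*1e3).round(1).tolist())
F=np.array([[38,32],[38,-32],[-38,-32],[-38,32]])/1e3
M=np.r_[F+[0,.1],F+[0,-.1]]
W=onz('top',px([(130,377),(248,387),(237,525),(117,515),(512,411),(630,420),(622,557),(503,550)],5.5,285,130),.012)[:,:2]
c,th,R,res=rigid(M,W); print('reader',c,th,(res*1e3).round(1).tolist()); print('spots',c+R@[0,.1],c+R@[0,-.1],'coupon target centre',c+R@[-.045,.1])
print('steel top', onz('top',px([(580,475)],5.5,285,130),.052))
d=np.load('top0.npz')['d']
from itertools import product
k,dc,Rm,t=K('top')
for n,(u,v) in dict(coup=(184,262),jar=(230,174),tapeL=(267,285),arm=(270,360)).items(): 
    r,o=ray('top',[(u,v)]); print(n,o+r[0]*d[v,u])
```

```text
coupon top [0.47629762 0.29094033] -1.2373625977380063 -70.89565457773158 [[0.1, -0.4], [0.5, -1.2], [0.5, 1.6], [-0.4, 0.7], [0.1, -0.0], [-0.8, -0.6]]
coupon scene [0.47902452 0.29596025] -1.2338896241879338 [[-0.7, -2.8], [1.8, -0.7], [0.6, 1.2], [0.0, 1.6], [-1.7, 0.7]]
reader [ 0.60137694 -0.18047735] -0.10370833358558783 [[-1.3, -1.0], [-1.0, 1.3], [1.6, 0.7], [1.2, -0.9], [-1.9, -0.9], [-1.1, 1.3], [2.2, 0.8], [0.3, -1.3]]
spots [ 0.61172919 -0.08101464] [ 0.59102468 -0.27994006] coupon target centre [ 0.56697097 -0.07635613]
steel top [[ 0.58767579 -0.27950744  0.052     ]]
coup [0.47126989 0.29050976 0.03566081]
jar [0.7029301  0.15633066 0.0890679 ]
tapeL [0.40474356 0.06351419 0.02486765]
arm [0.2430483  0.02571766 0.34859106]
```

```bash
cat >> h.py <<'E'
def go(x,y,z,h):
    "tcp target -> dx dy dz yaw from present pose"
    from scipy.spatial.transform import Rotation as Ro
    s=get_state(); R=Ro.from_rotvec(s['tcp_rot']).as_matrix()
    d=R.T@(np.array([x,y,z])-s['tool_pos']); h0=np.arctan2(R[1,0],R[0,0])
    print('t',s['time_s'],'pos',s['tool_pos'].round(4),'head',round(h0,4),'tilt',np.degrees(np.arccos(-R[2,2])).round(2),'grip',s['grip_width'],'F',s['wrist_force'].round(1))
    print('d',d.round(4),'yaw',np.degrees(-((h-h0+np.pi)%(2*np.pi)-np.pi)).round(2))
E
python3 -c "
from h import *
go(.46,-.15,.38,.305); go(.4615,.3364,.30,1.905)"
```

```text
t 0.1 pos [ 0.165  -0.5244  0.4039] head 0.3048 tilt 0.09 grip 0.08544649358178735 F [ 0.1 -0.  -0.7]
d [ 0.3937 -0.2686  0.0245] yaw -0.01
t 0.1 pos [ 0.165  -0.5244  0.4039] head 0.3048 tilt 0.09 grip 0.08544649358178735 F [ 0.1 -0.  -0.7]
d [ 0.5411 -0.732   0.1052] yaw -91.68
```

apply_moves:
  rows:
    - {"dx":0.394,"dy":-0.269,"dz":0.025,"yaw":-45,"gripper":0.085}
    - {"dx":0.394,"dy":-0.269,"dz":0.025,"yaw":-45}
    - {"dx":0.394,"dy":-0.269,"dz":0.025,"yaw":-45}
    - {"dx":0.394,"dy":-0.269,"dz":0.025,"yaw":-45}
    - {"dx":0.394,"dy":-0.269,"dz":0.025,"yaw":-45}
    - {"dx":0.394,"dy":-0.269,"dz":0.025,"yaw":-45}
    - {"dx":0.394,"dy":-0.269,"dz":0.025,"yaw":-45}
    - {"dx":0.394,"dy":-0.269,"dz":0.025,"yaw":-45}
    - {"dx":0.394,"dy":-0.269,"dz":0.025,"yaw":-45}
    - {"dx":0.394,"dy":-0.269,"dz":0.025,"yaw":-45}

```text
$.rows[1]: bad value
```

```bash
python3 -c "
from h import *
go(.4615,.3364,.30,1.905)"
```

```text
t 0.1 pos [ 0.165  -0.5244  0.4039] head 0.3048 tilt 0.09 grip 0.08544649358178735 F [ 0.1 -0.  -0.7]
d [ 0.5411 -0.732   0.1052] yaw -91.68
```

All five values seem to be required in every row.

apply_moves:
  rows:
    - {"dx":0.394,"dy":-0.269,"dz":0.025,"yaw":-45,"gripper":0.085}
    - {"dx":0.394,"dy":-0.269,"dz":0.025,"yaw":-45,"gripper":0.085}
    - {"dx":0.394,"dy":-0.269,"dz":0.025,"yaw":-45,"gripper":0.085}
    - {"dx":0.394,"dy":-0.269,"dz":0.025,"yaw":-45,"gripper":0.085}
    - {"dx":0.394,"dy":-0.269,"dz":0.025,"yaw":-45,"gripper":0.085}
    - {"dx":0.394,"dy":-0.269,"dz":0.025,"yaw":-45,"gripper":0.085}
    - {"dx":0.394,"dy":-0.269,"dz":0.025,"yaw":-45,"gripper":0.085}
    - {"dx":0.394,"dy":-0.269,"dz":0.025,"yaw":-45,"gripper":0.085}
    - {"dx":0.394,"dy":-0.269,"dz":0.025,"yaw":-45,"gripper":0.085}
    - {"dx":0.394,"dy":-0.269,"dz":0.025,"yaw":-45,"gripper":0.085}

```text
time_s: 1.1
tool_pos: [0.4615, -0.1469, 0.3793]
tcp_rot: [-2.683, -1.633, -0.001]
wrist_force: [0.1, 0.3, -0.1]
grip_width: 0.0848
```

```bash
python3 -c "
from h import *
go(.4615,.3364,.30,1.905)"
```

```text
t 1.1 pos [ 0.4615 -0.1469  0.3793] head 1.0934 tilt 0.05 grip 0.08483474644575677 F [ 0.1  0.3 -0.1]
d [ 0.4292 -0.222   0.0797] yaw -46.5
```

apply_moves:
  rows:
    - {"dx":0.429,"dy":-0.222,"dz":0.08,"yaw":-46.5,"gripper":0.085}
    - {"dx":0.429,"dy":-0.222,"dz":0.08,"yaw":-46.5,"gripper":0.085}
    - {"dx":0.429,"dy":-0.222,"dz":0.08,"yaw":-46.5,"gripper":0.085}
    - {"dx":0.429,"dy":-0.222,"dz":0.08,"yaw":-46.5,"gripper":0.085}
    - {"dx":0.429,"dy":-0.222,"dz":0.08,"yaw":-46.5,"gripper":0.085}
    - {"dx":0.429,"dy":-0.222,"dz":0.08,"yaw":-46.5,"gripper":0.085}
    - {"dx":0.429,"dy":-0.222,"dz":0.08,"yaw":-46.5,"gripper":0.085}
    - {"dx":0.429,"dy":-0.222,"dz":0.08,"yaw":-46.5,"gripper":0.085}
    - {"dx":0.429,"dy":-0.222,"dz":0.08,"yaw":-46.5,"gripper":0.085}
    - {"dx":0.429,"dy":-0.222,"dz":0.08,"yaw":-46.5,"gripper":0.085}

```text
time_s: 2.1
tool_pos: [0.4609, 0.3358, 0.2988]
tcp_rot: [-1.823, -2.558, 0.001]
wrist_force: [0.8, -0.8, -0.6]
grip_width: 0.085
```

apply_moves:
  rows:
    - {"dx":0,"dy":0,"dz":0,"yaw":0,"gripper":0.085}
    - {"dx":0,"dy":0,"dz":0,"yaw":0,"gripper":0.085}
    - {"dx":0,"dy":0,"dz":0,"yaw":0,"gripper":0.085}

```text
time_s: 2.4
tool_pos: [0.4615, 0.3323, 0.2995]
tcp_rot: [-1.826, -2.556, 0.002]
wrist_force: [0.7, 0.0, -0.5]
grip_width: 0.0853
```

```bash
python3 -c "
from h import *
go(.4615,.3364,.182,1.905)
i,d=camera('top'); crop(i,125,200,245,290,6.6,'pics/t1.png')
i,d=camera('scene'); crop(i,380,220,560,355,4.4,'pics/s1.png')
print(get_state()['joint_positions'])"
```

```text
t 2.4 pos [0.4615 0.3323 0.2995] head 1.9009 tilt 0.07 grip 0.08530436004061126 F [ 0.7  0.  -0.5]
d [0.004  0.0015 0.1175] yaw -0.24
[ 4.93391675e-01  4.49721382e-01 -2.92308134e-01  8.29039958e-01
 -2.60602969e-04  1.73515151e+00]
```

View pics/s1.png

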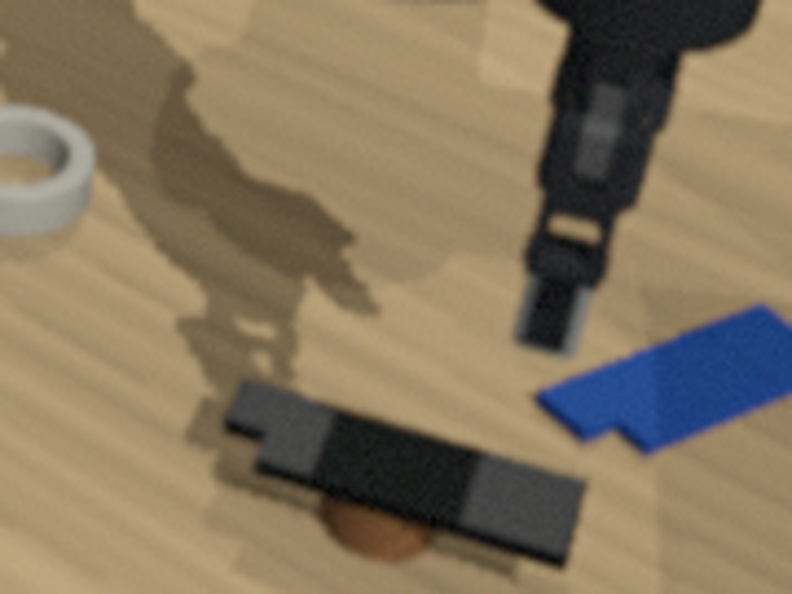

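View pics/t1.png

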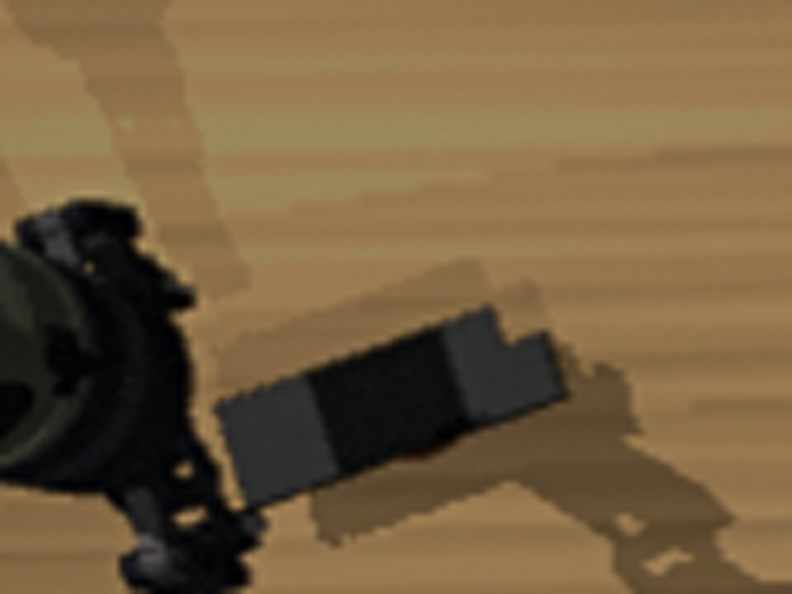

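```bash
python3 -c "
from h import *
print(proj('scene',[[.5087,.349,.14],[.414,.316,.14]]),proj('top',[[.5087,.349,.14],[.414,.316,.14]]))"
```

```text
[[502.56407966 300.08681344]
 [512.1740266  265.43555705]] [[149.25139049 243.72529727]
 [161.18368987 281.08274768]]
```

apply_moves:
  rows:
    - {"dx":0.002,"dy":0.001,"dz":0.04,"yaw":0,"gripper":0.085}
    - {"dx":0.002,"dy":0.001,"dz":0.06,"yaw":0,"gripper":0.085}
    - {"dx":0.002,"dy":0.001,"dz":0.06,"yaw":0,"gripper":0.085}
    - {"dx":0.002,"dy":0.001,"dz":0.06,"yaw":0,"gripper":0.085}
    - {"dx":0.002,"dy":0.001,"dz":0.06,"yaw":0,"gripper":0.085}

```text
time_s: 3.0
tool_pos: [0.4628, 0.3353, 0.2413]
tcp_rot: [1.826, 2.555, 0.003]
wrist_force: [0.7, 0.4, 0.8]
grip_width: 0.085
```

```bash
python3 -c "
from h import *
go(.4615,.3364,.182,1.905)
i,d=camera('top'); crop(i,125,200,245,290,6.6,'pics/t2.png')
i,d=camera('scene'); crop(i,380,220,560,355,4.4,'pics/s2.png')"
```

```text
t 3.0 pos [0.4628 0.3353 0.2413] head 1.9009 tilt 0.14 grip 0.08500420945695124 F [0.7 0.4 0.8]
d [ 0.0014 -0.001   0.0593] yaw -0.23
```

View pics/s2.png

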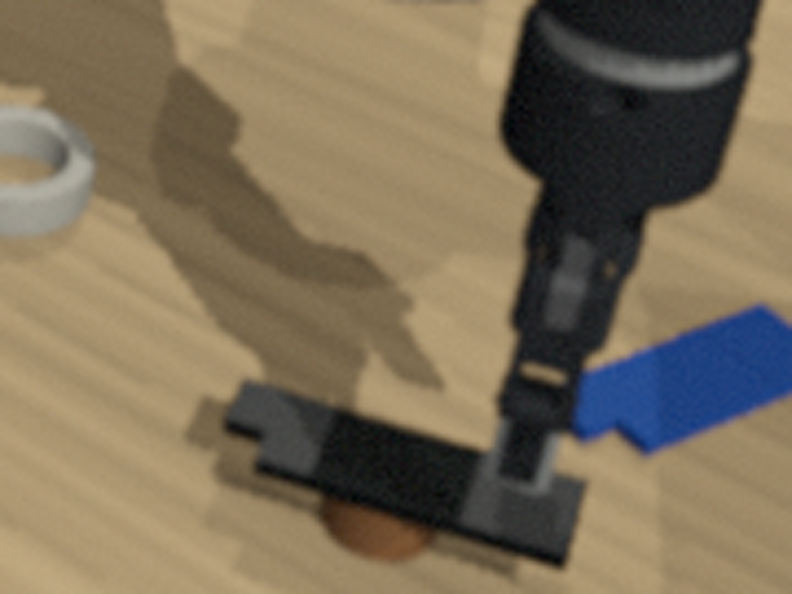

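View pics/t2.png

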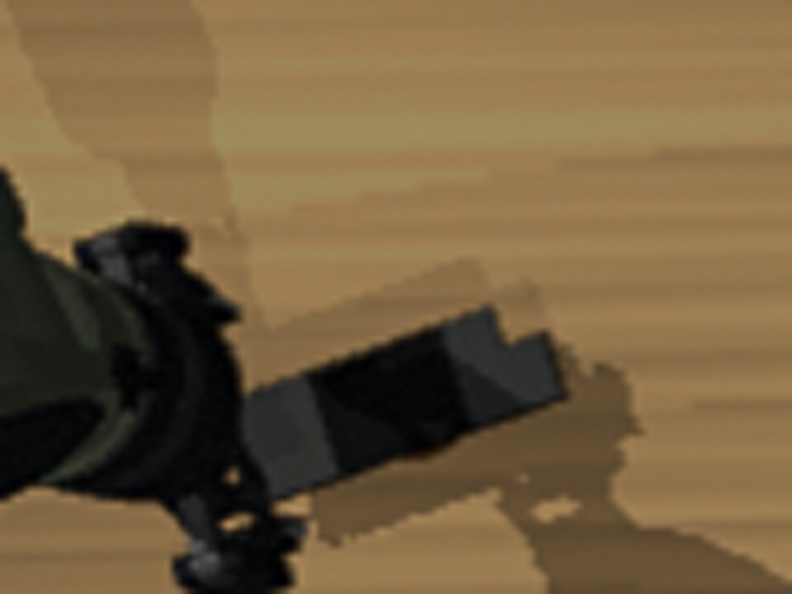

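apply_moves:
  rows:
    - {"dx":0.001,"dy":-0.001,"dz":0.02,"yaw":0,"gripper":0.085}
    - {"dx":0.001,"dy":-0.001,"dz":0.035,"yaw":0,"gripper":0.085}
    - {"dx":0.001,"dy":-0.001,"dz":0.05,"yaw":0,"gripper":0.085}
    - {"dx":0.001,"dy":-0.001,"dz":0.059,"yaw":0,"gripper":0.085}
    - {"dx":0.001,"dy":-0.001,"dz":0.059,"yaw":0,"gripper":0.085}
    - {"dx":0.001,"dy":-0.001,"dz":0.059,"yaw":0,"gripper":0.085}

```text
time_s: 3.7
tool_pos: [0.461, 0.3362, 0.1813]
tcp_rot: [1.825, 2.557, 0.001]
wrist_force: [0.6, -0.6, -0.1]
grip_width: 0.0845
```

```bash
python3 -c "
from h import *
go(.4615,.3364,.182,1.905)
i,d=camera('scene'); crop(i,380,220,560,355,4.4,'pics/s3.png')"
```

```text
t 3.7 pos [0.461  0.3362 0.1813] head 1.9018 tilt 0.05 grip 0.08445292727161534 F [ 0.6 -0.6 -0.1]
d [-0.      0.0005 -0.0007] yaw -0.18
```

View pics/s3.png

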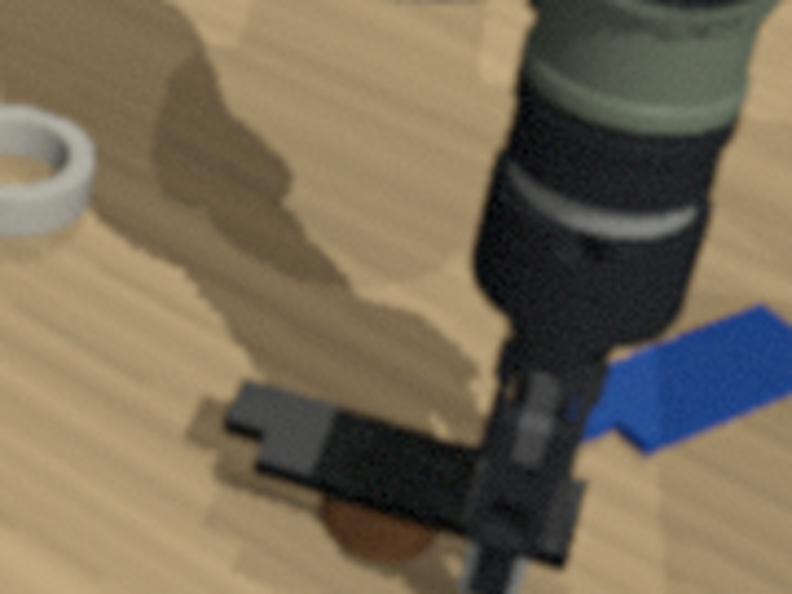

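The fingers straddle the plain band, with the near finger at crop (495,560), in front of the edge. Closing.

apply_moves:
  rows:
    - {"dx":0,"dy":0,"dz":0,"yaw":0,"gripper":0.0}
    - {"dx":0,"dy":0,"dz":0,"yaw":0,"gripper":0.0}
    - {"dx":0,"dy":0,"dz":0,"yaw":0,"gripper":0.0}
    - {"dx":0,"dy":0,"dz":0,"yaw":0,"gripper":0.0}
    - {"dx":0,"dy":0,"dz":0,"yaw":0,"gripper":0.0}
    - {"dx":0,"dy":0,"dz":0,"yaw":0,"gripper":0.0}
    - {"dx":0,"dy":0,"dz":0,"yaw":0,"gripper":0.0}
    - {"dx":0,"dy":0,"dz":0,"yaw":0,"gripper":0.0}

```text
time_s: 4.55
tool_pos: [0.461, 0.3363, 0.1813]
tcp_rot: [1.825, 2.557, 0.002]
wrist_force: [-0.6, 0.3, 6.0]
grip_width: 0.0469
```

```bash
python3 -c "
from h import *
go(.4615,.3364,.182,1.905)
i,d=camera('scene'); crop(i,380,220,560,355,4.4,'pics/s4.png')"
```

```text
t 4.55 pos [0.461  0.3363 0.1813] head 1.9018 tilt 0.07 grip 0.046930009198473684 F [-0.6  0.3  6. ]
d [-0.      0.0005 -0.0007] yaw -0.18
```

View pics/s4.png

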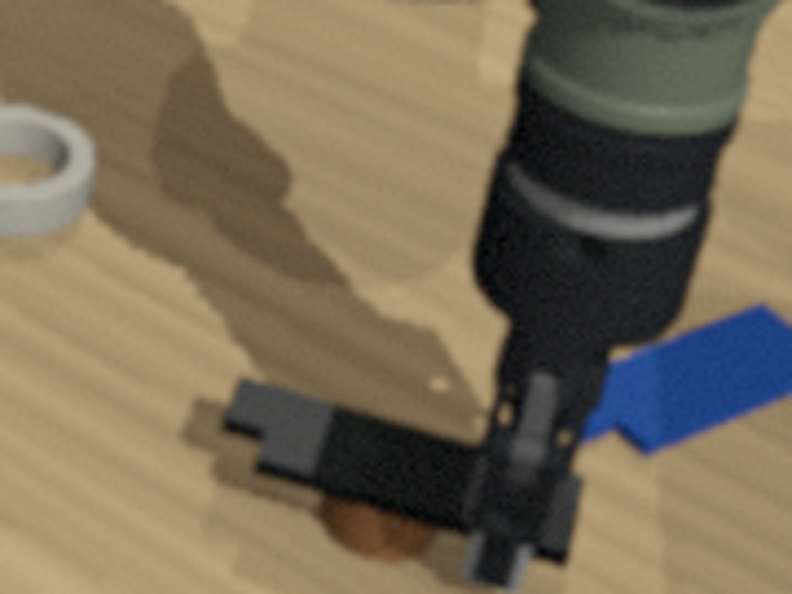

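apply_moves:
  rows:
    - {"dx":0,"dy":0,"dz":-0.01,"yaw":0,"gripper":0.0}
    - {"dx":0,"dy":0,"dz":-0.03,"yaw":0,"gripper":0.0}
    - {"dx":0,"dy":0,"dz":-0.06,"yaw":0,"gripper":0.0}
    - {"dx":0,"dy":0,"dz":-0.09,"yaw":0,"gripper":0.0}
    - {"dx":0,"dy":0,"dz":-0.12,"yaw":0,"gripper":0.0}
    - {"dx":0,"dy":0,"dz":-0.13,"yaw":0,"gripper":0.0}
    - {"dx":0,"dy":0,"dz":-0.13,"yaw":0,"gripper":0.0}
    - {"dx":0,"dy":0,"dz":-0.13,"yaw":0,"gripper":0.0}

```text
time_s: 5.4
tool_pos: [0.4602, 0.3357, 0.3095]
tcp_rot: [-1.825, -2.556, 0.003]
wrist_force: [0.2, 0.3, -1.1]
grip_width: 0.047
```

```bash
python3 -c "
from h import *
go(.52,-.071,.311,3.038)
i,d=camera('scene'); crop(i,380,180,560,315,4.4,'pics/s5.png')
i,d=camera('top'); crop(i,125,200,245,290,6.6,'pics/t5.png')"
```

```text
t 5.4 pos [0.4602 0.3357 0.3095] head 1.9017 tilt 0.1 grip 0.0469939900606201 F [ 0.2  0.3 -1.1]
d [-0.4041 -0.0756 -0.0013] yaw -65.1
```

View pics/s5.png

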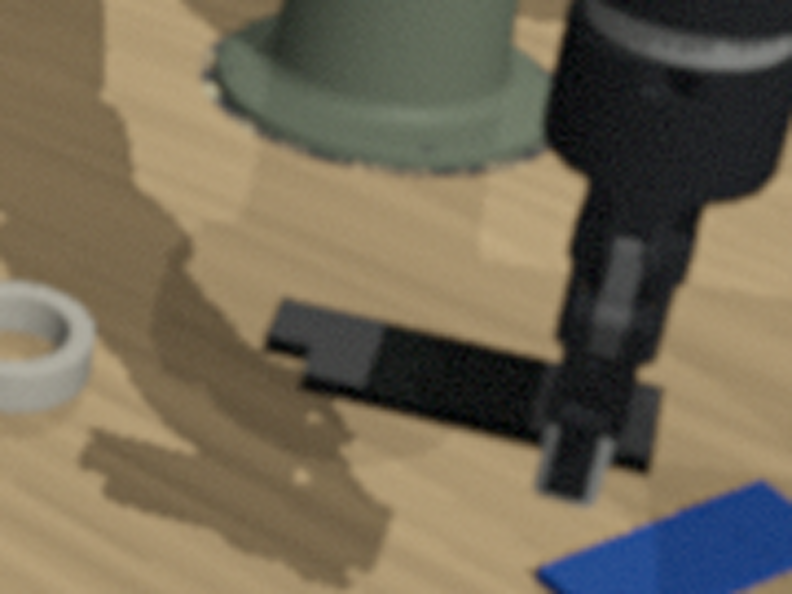

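View pics/t5.png

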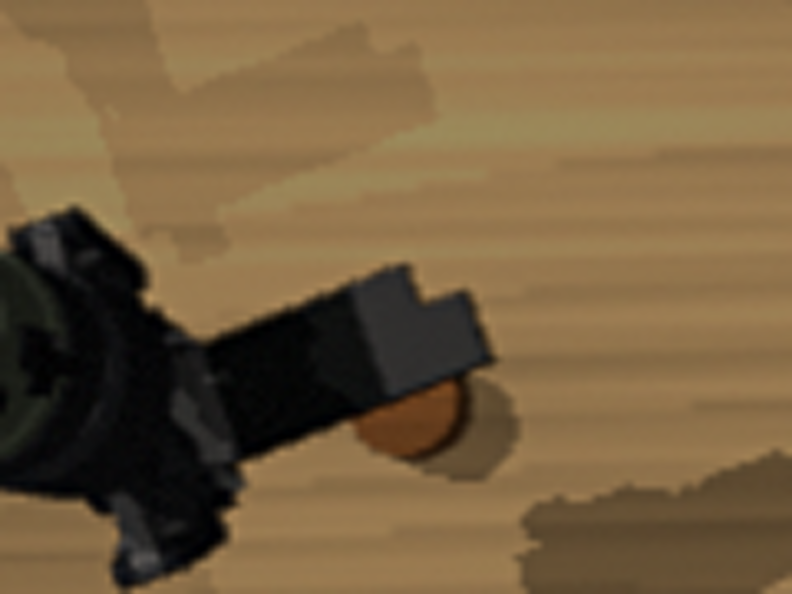

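apply_moves:
  rows:
    - {"dx":-0.02,"dy":-0.004,"dz":0,"yaw":-4,"gripper":0.0}
    - {"dx":-0.06,"dy":-0.011,"dz":0,"yaw":-11,"gripper":0.0}
    - {"dx":-0.105,"dy":-0.02,"dz":0,"yaw":-18,"gripper":0.0}
    - {"dx":-0.15,"dy":-0.028,"dz":0,"yaw":-25,"gripper":0.0}
    - {"dx":-0.195,"dy":-0.037,"dz":0,"yaw":-32,"gripper":0.0}
    - {"dx":-0.24,"dy":-0.045,"dz":0,"yaw":-39,"gripper":0.0}
    - {"dx":-0.285,"dy":-0.053,"dz":0,"yaw":-46,"gripper":0.0}
    - {"dx":-0.325,"dy":-0.061,"dz":0,"yaw":-53,"gripper":0.0}
    - {"dx":-0.365,"dy":-0.068,"dz":0,"yaw":-59,"gripper":0.0}
    - {"dx":-0.395,"dy":-0.074,"dz":0,"yaw":-64,"gripper":0.0}

```text
time_s: 6.5
tool_pos: [0.5187, -0.0639, 0.3092]
tcp_rot: [-0.189, -3.134, 0.0]
wrist_force: [0.9, 0.9, -1.2]
grip_width: 0.0468
```

apply_moves:
  rows:
    - {"dx":0,"dy":0,"dz":0,"yaw":0,"gripper":0.0}
    - {"dx":0,"dy":0,"dz":0,"yaw":0,"gripper":0.0}
    - {"dx":0,"dy":0,"dz":0,"yaw":0,"gripper":0.0}

```text
time_s: 6.8
tool_pos: [0.5185, -0.0608, 0.3098]
tcp_rot: [-0.192, -3.134, -0.001]
wrist_force: [-0.0, 0.8, -1.4]
grip_width: 0.0468
```

```bash
python3 -c "
from h import *
go(.52,-.071,.243,3.038)
i,d=camera('scene'); crop(i,120,140,340,305,3.6,'pics/s6.png')
i,d=camera('top'); crop(i,255,130,425,257,4.6,'pics/t6.png')"
```

```text
t 6.8 pos [ 0.5185 -0.0608  0.3098] head 3.019 tilt 0.13 grip 0.04675427968596351 F [-0.   0.8 -1.4]
d [-0.0029 -0.01    0.0667] yaw -1.09
```

View pics/s6.png

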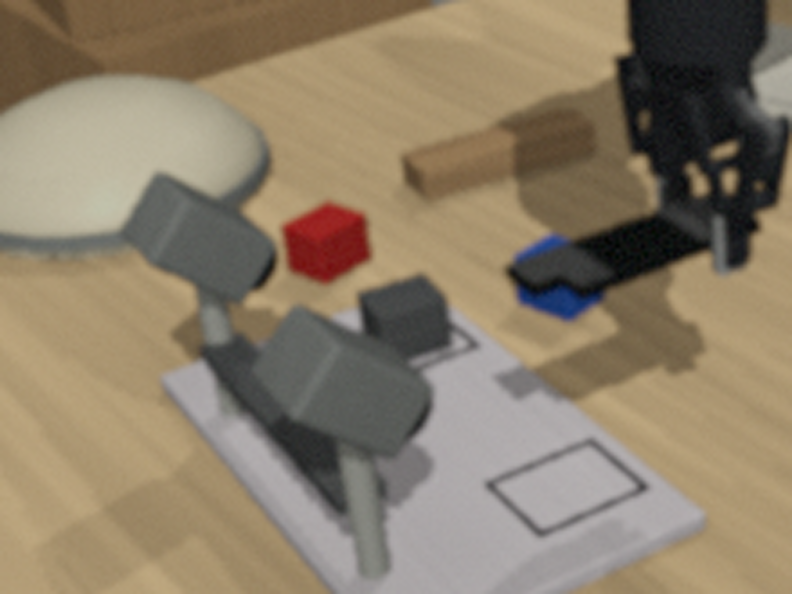

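View pics/t6.png

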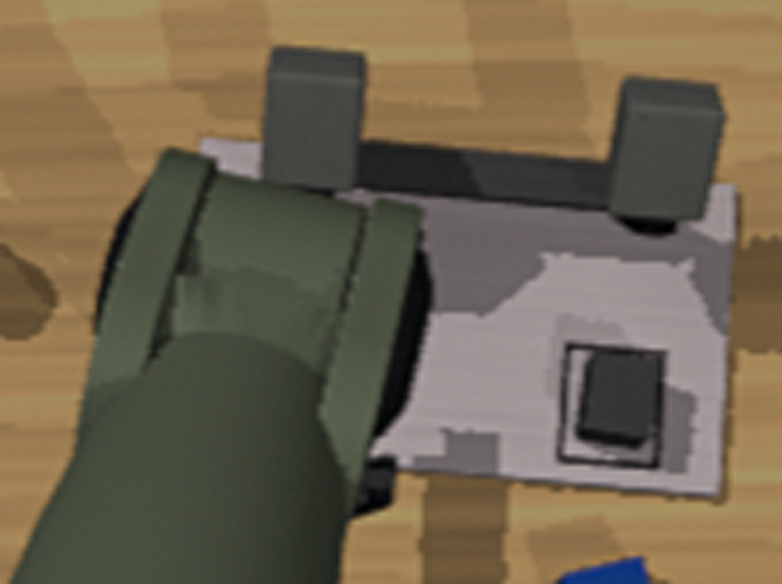

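apply_moves:
  rows:
    - {"dx":-0.003,"dy":-0.01,"dz":0.01,"yaw":-1,"gripper":0.0}
    - {"dx":-0.003,"dy":-0.01,"dz":0.025,"yaw":-1,"gripper":0.0}
    - {"dx":-0.003,"dy":-0.01,"dz":0.045,"yaw":-1,"gripper":0.0}
    - {"dx":-0.003,"dy":-0.01,"dz":0.06,"yaw":-1,"gripper":0.0}
    - {"dx":-0.003,"dy":-0.01,"dz":0.066,"yaw":-1,"gripper":0.0}
    - {"dx":-0.003,"dy":-0.01,"dz":0.066,"yaw":-1,"gripper":0.0}
    - {"dx":-0.003,"dy":-0.01,"dz":0.066,"yaw":-1,"gripper":0.0}
    - {"dx":-0.003,"dy":-0.01,"dz":0.066,"yaw":-1,"gripper":0.0}

```text
time_s: 7.7
tool_pos: [0.5213, -0.0717, 0.2456]
tcp_rot: [0.165, 3.136, -0.001]
wrist_force: [0.5, -0.2, -0.3]
grip_width: 0.0469
```

```bash
python3 -c "
from h import *
go(.52,-.071,.243,3.038)
i,d=camera('scene'); np.savez('s7.npz',i=i,d=d); crop(i,220,170,350,268,6.1,'pics/s7.png')
i,d=camera('top'); np.savez('t7.npz',i=i,d=d); crop(i,255,130,425,257,4.6,'pics/t7.png')
# expected outline of coupon top face
c=np.array([.567,-.0763]);h=-.104;R=np.array([[np.cos(h),-np.sin(h)],[np.sin(h),np.cos(h)]])
for m in [(-70,24),(-70,-24),(70,-24),(52,24),(52,6),(70,6),(30,24),(30,-24)]:
    p=c+R@(np.array(m)/1e3); uv=proj('scene',[[*p,.096]])[0]; print(m,uv.round(1),((uv-[220,170]+.5)*6.1-.5).round(0))
"
```

```text
t 7.7 pos [ 0.5213 -0.0717  0.2456] head 3.0367 tilt 0.09 grip 0.046886205314494826 F [ 0.5 -0.2 -0.3]
d [0.0014 0.0006 0.0026] yaw -0.08
(-70, 24) [326.3 227.3] [651. 352.]
(-70, -24) [312.7 218.5] [568. 298.]
(70, -24) [257.  239.8] [228. 428.]
(52, 24) [277.2 247. ] [351. 472.]
(52, 6) [272.4 243.1] [322. 448.]
(70, 6) [264.6 246.1] [275. 467.]
(30, 24) [286.5 243.2] [408. 449.]
(30, -24) [273.7 233.4] [330. 389.]
```

View pics/s7.png

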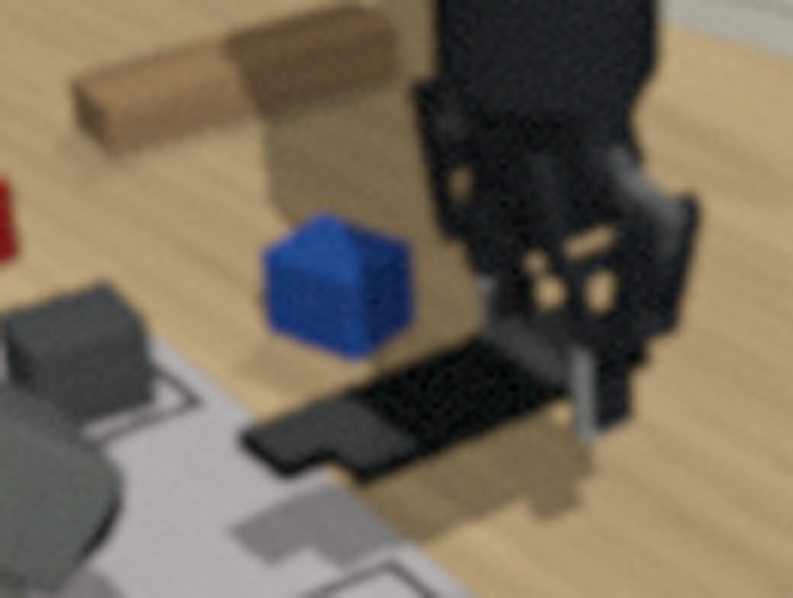

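View pics/t7.png

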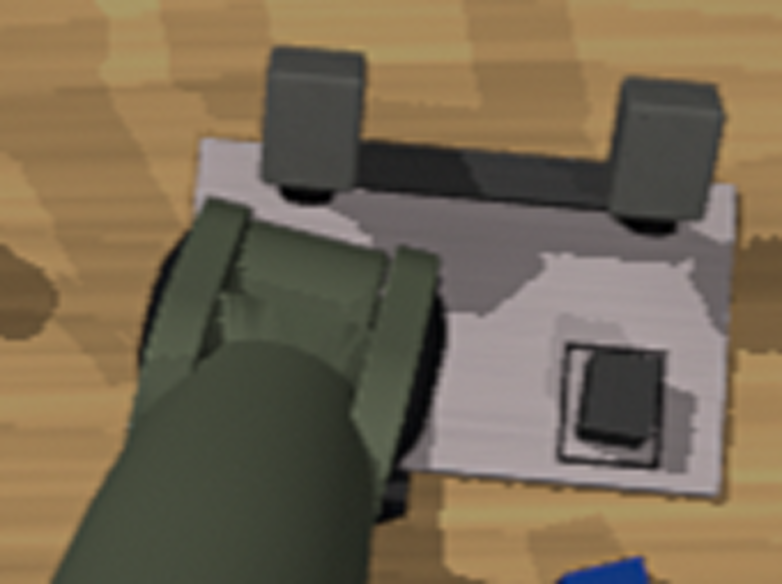

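```bash
python3 -c "
from h import *
i=np.load('s7.npz')['i'];crop(i,225,215,325,290,8,'pics/s8.png')
"
```

```text
(no output)
```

View pics/s8.png

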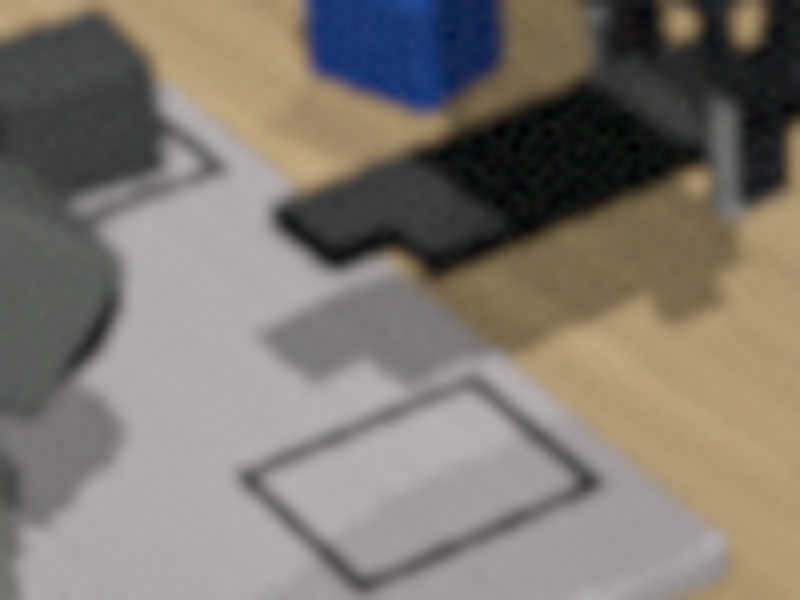

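Run:
```python
from h import *
from scipy.optimize import least_squares
def px(l,s,x,y): return (np.array(l,float)+.5)/s-.5+[x,y]
def fit(n,M,uv,z,free,x0):
    def f(p):
        c,s=np.cos(p[2]),np.sin(p[2]);zz=p[3] if free else z
        P=[[p[0]+c*a-s*b,p[1]+s*a+c*b,zz] for a,b in M]
        return (proj(n,P)-uv).ravel()
    r=least_squares(f,x0+([z] if free else []));print(r.x.round(4),'rms px',np.sqrt((r.fun**2).mean()).round(2));return r.x
uvf=px([(242,480),(475,378),(600,485),(363,588)],8,225,215)
F=np.array([[38,-32],[-38,-32],[-38,32],[38,32]])/1e3
f=fit('scene',F,uvf,.012,False,[.61,-.08,-.1])
M=np.array([[70,-24],[30,-24],[30,24],[52,24],[70,6]])/1e3
uvc=px([(275,212),(418,160),(513,213),(433,258),(333,250)],8,225,215)
for z in(None,.092,.096,.1):
    c=fit('scene',M,uvc,z or .096,z is None,[.567,-.076,-.1])
    l=c[:2]+.045*np.array([np.cos(c[2]),np.sin(c[2])])
    print(z,'label',l.round(4),'minus spot(scene)',((l-f[:2])*1e3).round(1),'minus top',((l-[.6117,-.0810])*1e3).round(1),'angle diff',c[2]-f[2])
```

```text
[ 0.6114 -0.0791 -0.1041] rms px 0.62
[ 0.5548 -0.0865 -0.1004  0.0861] rms px 0.95
None label [ 0.5996 -0.091 ] minus spot(scene) [-11.8 -11.9] minus top [-12.1 -10. ] angle diff 0.003711286453887769
[ 0.5603 -0.0788 -0.1022] rms px 0.95
0.092 label [ 0.605  -0.0833] minus spot(scene) [-6.4 -4.3] minus top [-6.7 -2.3] angle diff 0.0019549719662873555
[ 0.564  -0.0735 -0.1034] rms px 0.96
0.096 label [ 0.6087 -0.0782] minus spot(scene) [-2.7  0.9] minus top [-3.   2.8] angle diff 0.0007430561376665784
[ 0.5676 -0.0683 -0.1046] rms px 0.98
0.1 label [ 0.6124 -0.073 ] minus spot(scene) [1. 6.] minus top [0.7 8. ] angle diff -0.0004905617104679766
```

Run:
```python
from h import *
d=np.load('s7.npz')['d']; P=[]
for u,v in [(266,241),(270,239),(274,238),(278,240),(280,241),(284,236),(290,234),(296,232),(300,230)]:
    r,o=ray('scene',[(u,v)]); P.append(o+r[0]*d[v,u])
P=np.array(P); print(P.round(4)); A=np.c_[P[:,:2],np.ones(len(P))]; print(np.linalg.lstsq(A,P[:,2],rcond=None)[0])
s=get_state(); print(s['time_s'],abs(s['joint_velocities']).max(),s['grip_width'])
```

```text
[[ 0.6262 -0.0873  0.0987]
 [ 0.6173 -0.0856  0.1003]
 [ 0.6093 -0.0827  0.1005]
 [ 0.6067 -0.0733  0.0988]
 [ 0.6066 -0.0669  0.0993]
 [ 0.5882 -0.0769  0.0987]
 [ 0.5734 -0.0758  0.0976]
 [ 0.5599 -0.0726  0.0981]
 [ 0.549  -0.0725  0.0983]]
[ 0.02171522 -0.01300433  0.08503898]
7.8 0.0034245986154614384 0.0468654793327226
```

apply_moves:
  rows:
    - {"dx":0,"dy":0,"dz":0,"yaw":0,"gripper":0.0}
    - {"dx":0,"dy":0,"dz":0,"yaw":0,"gripper":0.0}
    - {"dx":0,"dy":0,"dz":0,"yaw":0,"gripper":0.0}
    - {"dx":0,"dy":0,"dz":0,"yaw":0,"gripper":0.0}
    - {"dx":0,"dy":0,"dz":0,"yaw":0,"gripper":0.0}

```text
time_s: 8.3
tool_pos: [0.5208, -0.0719, 0.2446]
tcp_rot: [-0.165, -3.137, -0.0]
wrist_force: [-0.6, 0.8, -0.9]
grip_width: 0.0468
```

The top face is at z of about 0.0985 and tilted about 0.025 rad, so the coupon is level and steady. Handing in.

```bash
python3 -c "
from workcell import *
print(job_done())"
```

```text
the job is handed in; nothing more can be done
None
```

I gripped the dark coupon by its plain end, about 47 mm from its centre. I lifted it off the round block and handed the job in at 8.3 s with it held over the left spot, which was free because the steel block stands on the right one.

Last checks before handing in:
- **Position:** the label was about 3 mm from the spot's centre by the scene camera. The result depends on the coupon height assumed. I used 98 mm for its top face, from the arm pose and confirmed by depth. A fit with the height left free gave 86 mm and a label error of about 17 mm, still inside the 25 mm limit. The two cameras differed by up to 6 mm on the coupon's starting position.
- **Angle and height:** the notched end faces the heads, square within about 0.005 rad. Tilt was about 0.025 rad, and the coupon's centre about 94 mm above the bench.
- **Hold:** the grip was steady at a 46.8 mm opening. The nominal width is 48 mm.
- **Surroundings:** the steel block looked unmoved, and nothing else appeared touched. At the reader the arm hid the coupon from the top camera, so the final position check rests on the scene camera alone.

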